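Pry a spring-wire retaining ring off an axle stub with a hooked pick

ROBOT

A 6-joint arm with a two-finger parallel gripper is mounted at the origin on the work surface; the furniture and walls round the work are solid. World frame = base frame: x ahead of the robot, y to its left, z up, the work surface at z = 0. Lengths are in mm, angles in degrees, forces in N, time in s.
With the tool pointing down it reaches from about 350 to 850 mm from the base axis. Payload 8.1 kg.
Tool frame: the origin (TCP) lies between the finger pads; the fingertips stand 22 mm ahead of it and the grasp point (between the pads) lies 3 mm ahead of it; z points along the fingers, y is the line along which they close (so a half turn about z gives the same grasp; the last joint's range is limited). The gripper opens to 85 mm and grips with 20 to 120 N. Pads are 22 mm wide; open, the fingers measure 114 mm over their backs; the gripper's body (76 mm by 85 mm) begins 54 mm behind the grasp point. The pads swing forward as they close: fully open they stand 13 mm farther back than shut.
Start: joints at [67.873, 7.471, 85.268, -0, 87.261, -4.893], TCP at [177.749, 573.071, 253.292] pointing down, gripper open.
Joint ranges: [-169.43, 169.43], [-51.17, 129.36], [1.28, 143.12], [-76.62, 256.62], [0, 156.53], [-152.29, 152.29]. Speed limits (degrees/s): [136.94, 136.94, 159.86, 180, 180, 180].

INTERFACE

Orientations are given as [roll, pitch, yaw] about the fixed x, y, z axes, in that order (R = Rz(yaw) Ry(pitch) Rx(roll)).
In Python, from bench import r, vision gives the robot as it stands.
- The arm moves only by the tool step_arm, never from a script. Its argument "targets" is a list that holds one entry, the list of rows, each a list of 6 numbers: the shift along the world's x, y, z in mm, then the turn, a rotation vector about the world's x, y, z in rad. In form: [[[x, y, z, rx, ry, rz], ...]]. A call has 1 to 12 rows; each row is the pose to reach, as a shift and turn from the pose commanded when the call began; what a row does not reach only later rows make up. A row lasts 1/12 s, in which the tool goes at most 41.7 mm and 7.16 degrees, less where a joint would pass 70% of its speed; a pose out of reach is approached as far as the arm can. A call with a gripper value outside its range is refused whole. "fingers" is the gripper's target within -1 to 1 (shut at 1, half-way at 0, fully open at -1), set as the call begins (left out, the last holds). The fingers move at their own pace and stop on an object; "newtons" is the grip in N (left out, the last holds). Time passes only in rows, so rows that repeat a pose let the fingers close. It gives the time, the measured TCP pose, the force, the opening and the grip force at its end, in the units of the state.
- r.sense(): the state, without advancing time (a new reading comes with each control period).
- vision.snapshot(name): name is "scene" or "top" or "wrist"; returns a dict with "img" (384x512x3 uint8, blue, green, red), "mtx" (3x3 intrinsics, pixels), "D" ([k1, k2, p1, p2, k3] as OpenCV has them; the pictures are not rectified), "eye" and "attitude" of the camera in the world. Camera axes: x right, y up, looking along -z (the intrinsics and any distortion apply to the point x, -y, -z); pixel columns grow to the right and rows downward; lengths in mm; the calibration is good to about 2 mm. A picture is of the moment at which its call begins. There is no depth.
- r.hand_in(): hands the job in; it is judged then, once.
The state is a dict: "time": time; "joint_pos": joint angles; "qd": joint speeds; "joint_efforts": joint torques, N m; "tool_pos": TCP position; "tcp_rot": TCP orientation; "ft_force": force on the tool from outside, world axes, zero at the start; "wrist_torque": the same for the moment, N m; "finger_gap": finger opening in mm; "grip_force": force on a finger pad.
Only numpy, scipy, OpenCV 4.12 (cv2) and the standard library are available. Lean on these libraries where they do the work, as an engineer would, in place of code of your own. Each camera call takes 0.05 s, during which the arm holds its last target. There are 200 camera calls.

TASK

Take the hooked pick out of its stand, find the pull eye of the copper-coloured retaining ring on the axle stub, hook it and gently pry the ring out of its groove, touching the ring with the pick only and without spinning it round in the groove. Leave the ring lying in the grey service tray, put the pick back in its stand, hook down and fully home, and leave the grease tin, the blue battery cell and the stack of copper bars where they are.

Things in the scene. Friction and masses are not known exactly. Their poses are not given: they have to be found in the camera images.
- axle: Grey service tray, fixed, with an upright axle stub. Origin on the axle's axis at bench height, z up. The tray spans x -118 to +40 mm, y -75 to +75 mm; floor 6 mm, rim 14 mm above the bench. On the axis: dark flange (radius 24 mm, top z = 14), bright boss (radius 18, top z = 50), groove (neck radius 10, z = 50 to 56), steel head (radius 13, top z = 70).
- axle_top (a point): Centre of the top of the axle's head, on the axle's axis, 70 mm above the bench.
- ring: Retaining ring, a C of 4 mm copper-coloured wire, 28 mm across, lying on the boss in the groove. Origin at its centre, on its underside, z up. From the closed side of the C a flat pull eye stands out, away from the C's mouth. The reported yaw does NOT tell where the eye points: it starts equal to the axle's; the eye points along the axle's -x turned by an unknown angle up to 0.85 rad either way.
- ring_mid (a point): Centre of the ring at half its thickness. Eye, from here outwards: frame 18 mm wide outside, 10 mm inside; opening from 24.5 to 45 mm, outer bar 45 to 49 mm; it overhangs the boss, free below. Find it by camera or by feeling for its side with the rod: pushed there the ring resists with 2 to 4 N, then turns. Pulled by the eye, outwards, it snaps off after 5 to 10 mm at 6 to 18 N; 25 N is too rough.
- pick: Hooked pick, 110 mm tall, about 70 g, upright in its stand. Origin on the rod's axis at the underside of the hook (bottom end), z up to the handle. Steel rod 5 mm thick up to z = 48 mm; orange handle 18 x 18 mm (sides along x and y), z = 48 to 110 mm, black band near its top. At the bottom a toe 5 mm thick (z = 0 to 5 mm) points along -x and ends 11 mm from the rod's axis.
- pick_grip (a point): Point on the axis of the pick's handle, 89 mm above the hook's underside, where it can be gripped while it stands in its stand (fingertips stay clear of the pocket). Gripped across its x sides (fingers closing along the toe's line) it stands the pull best; gripped across y it swings in the fingers.
- stand: Fixed blue pick stand on a dark 70 x 64 mm foot. Origin at the centre of the foot's underside, z up. Home, the pick's origin is over this origin at z = 12 mm, its axes parallel to the stand's (toe along the stand's -x); 44 mm of the handle then stand free above the pocket.
- stand_pocket (a point): Centre of the mouth of the stand's square pocket, 78 mm above the bench. The pocket, 21 x 21 mm with a 3 mm flared mouth, is 18 mm deep and takes the foot of the handle; its floor has a 9 mm wide slot along the stand's x for rod and toe, which must come in from above.
- grease_tin: Low tin with a yellow-green lid, 62 mm across, 40 mm high; bystander. Origin at the centre of its underside.
- battery_cell: Blue-sleeved prismatic battery cell lying flat, 70 x 124 x 33 mm (long side along its y axis); bystander. Origin at the centre of its underside.
- busbars: Banded stack of flat copper bars, 96 mm long along its y axis, 23 mm wide, 11 mm high, lying on the bench; bystander. Origin at the centre of its underside.
Not all that is in view belongs to the job. There is more than one size of the stand; the job needs the larger.

How it is judged:
By the outcome, as a careful person would: the job done as asked, in the order asked, and still so for the second after the job is handed in, with the robot touching nothing.
It also fails if it takes over 67 s, if anything falls off the work surface, if the arm or the gripper's body presses on something with over 40 N, if the wrist force passes 120 N, or if a joint passes its speed limit or range.

## Working session

There is one attempt and no reset: what is moved stays moved. The work goes in short steps, Python scripts to look and compute and a tool call to move; the robot and the scene stay as the last step left them, time stands still between calls to the robot, and variables do not carry over. Pictures are saved under pics/ and viewed, at most 10 in all, crops included, and the job is handed in when it is done.

Besides the shell and the picture viewer there is one more tool, called after "Emit:" as name(argument=value, ...), one argument or row to a line, values as JSON. step_arm: Moves the arm, as the interface text tells. Its arguments: {"type":"object","properties":{"targets":{"type":"array"},"fingers":{"type":"number"},"newtons":{"type":"number"}},"required":["targets"]}

```bash
mkdir -p pics; ls; python3 - <<'E'
from bench import r,vision
import cv2,numpy as np
s=r.sense(); print(s)
for n in("scene","top"):
    d=vision.snapshot(n); cv2.imwrite(f"pics/{n}0.png",cv2.resize(d["img"],(800,600),interpolation=cv2.INTER_CUBIC)); print(n,d["mtx"],d["D"],d["eye"],d["attitude"])
E
```

```text
pics
{'time': 0.0, 'joint_pos': array([ 6.78718733e+01,  7.51481464e+00,  8.53311605e+01,  1.52812748e-03,
        8.72628105e+01, -4.89293411e+00]), 'qd': array([ 0.11221162,  0.01135377, -0.04808842, -0.00525555, -0.02477075,
       -0.04692621]), 'joint_efforts': array([-8.42337286e-04, -5.69385445e+01, -5.00554597e+01, -3.01971077e-04,
        1.46097873e-02, -4.83468591e-05]), 'tool_pos': array([177.54556551, 572.57596086, 252.2294417 ]), 'tcp_rot': array([-1.79891741e+02, -1.07994485e-02,  1.62764723e+02]), 'ft_force': array([-0.44187712,  0.05413353,  0.00565724]), 'wrist_torque': array([ 0.01717323, -0.00428893, -0.01144739]), 'grip_force': 0.0, 'finger_gap': 85.2321232880578}
scene [[399.98991078   0.         260.24540135]
 [  0.         399.98991078 196.210304  ]
 [  0.           0.           1.        ]] [-0.07751331  0.          0.          0.          0.        ] [424.89377067 787.42965321 573.22417462] [  59.86102338    0.83122914 -179.71311066]
top [[347.33154899   0.         260.14715422]
 [  0.         347.33154899 197.69691136]
 [  0.           0.           1.        ]] [-0.02988435  0.          0.          0.          0.        ] [387.74084164 -20.60659275 922.57317754] [  4.82787819   0.35205665 -89.87913259]
```

View pics/scene0.png

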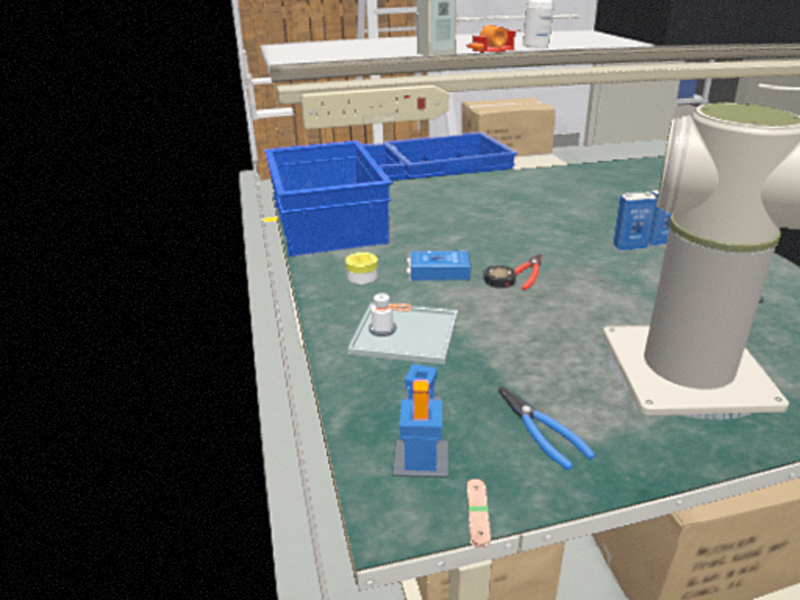

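View pics/top0.png

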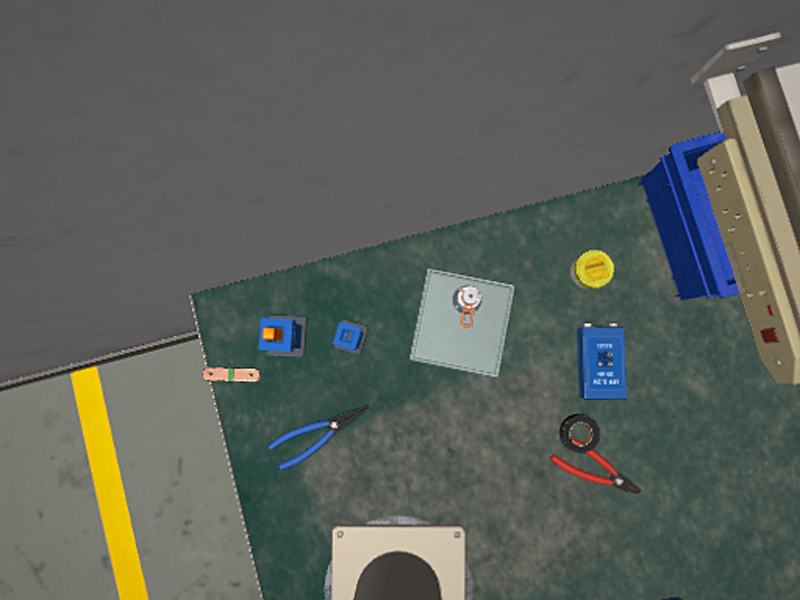

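The two stands in the top view are the larger blue one with the orange pick at (280,335) and a smaller empty one at (349,335). The larger one holding the pick fits the description. The eye appears to point down in the image from the axle at (467,298). I'll confirm both in an enlarged crop.

```bash
cat > h.py <<'E'
from bench import r,vision
import cv2,numpy as np
from scipy.spatial.transform import Rotation as R
def snap(n):
    d=vision.snapshot(n); d["R"]=R.from_euler("xyz",d["attitude"],degrees=True).as_matrix(); return d
def ray(d,uv):
    p=cv2.undistortPoints(np.array([[uv]],float),d["mtx"],np.array(d["D"]))[0,0]
    return np.array(d["eye"]),d["R"]@np.array([p[0],-p[1],-1.])
def atz(d,uv,z):
    e,v=ray(d,uv); return e+v*(z-e[2])/v[2]
def proj(d,P):
    q=(np.atleast_2d(P)-d["eye"])@d["R"]; q=q*[1,-1,-1]
    return cv2.projectPoints(q,np.zeros(3),np.zeros(3),d["mtx"],np.array(d["D"]))[0][:,0]
def crop(d,u,v,w,h,k): # centre, size, scale
    u0,v0=int(u-w/2),int(v-h/2); c=d["img"][v0:v0+h,u0:u0+w]
    print("crop origin",u0,v0,"scale",k); return cv2.resize(c,(w*k,h*k),interpolation=cv2.INTER_CUBIC)
E
python3 - <<'E'
from h import *
d=snap("top"); e=snap("scene")
a=np.vstack([np.hstack([crop(d,181,215,66,50,6),crop(d,298,200,66,50,6)]),np.hstack([crop(e,270,270,99,75,4),crop(e,250,210,99,75,4)])])
cv2.imwrite("pics/m1.png",a)
E
```

```text
crop origin 148 190 scale 6
crop origin 265 175 scale 6
crop origin 220 232 scale 4
crop origin 200 172 scale 4
```

View pics/m1.png

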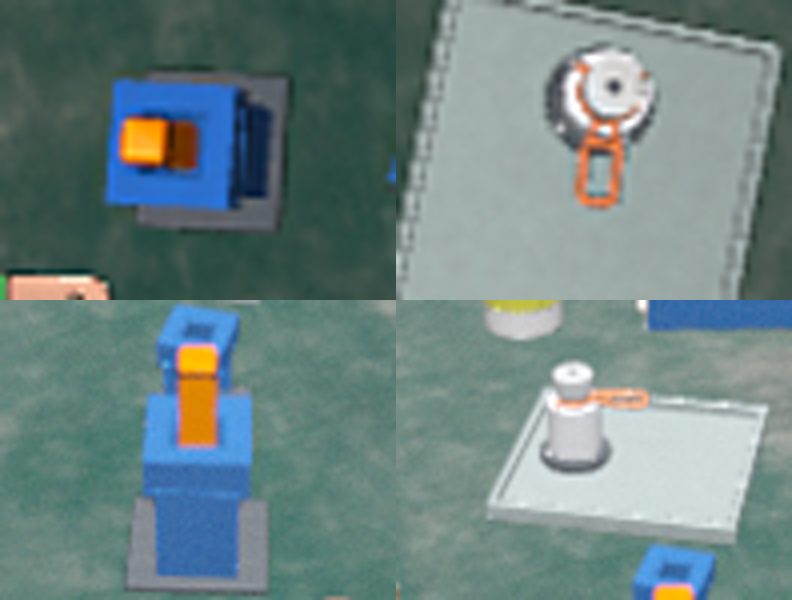

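The crop confirms the pick stands in the larger stand, with its top near top-view native (172,213.7). The ring eye points image-down from the axle head at (301.2,189.5), with its outer bar at (298.8,208.3).

```bash
python3 - <<'E'
from h import *
d=snap("top"); e=snap("scene")
f=1/1.5625
def tri(a,b):
    p,v=ray(d,a);q,w=ray(e,b); s=np.linalg.lstsq(np.c_[v,-w],q-p,rcond=None)[0]
    A=p+v*s[0];B=q+w*s[1];return (A+B)/2,np.linalg.norm(A-B)
print("pick top",atz(d,(172,213.7),122),tri((172,213.7),(220+198/4,232+(358-300)/4)))
print("head",atz(d,(301.2,189.5),70),tri((301.2,189.5),(200+(573-396)/4,172+(371-300)/4)))
print("bar",atz(d,(298.8,208.3),52))
t=[atz(d,(u*f,v*f),14)[:2] for u,v in((429,269),(514,285),(497,376),(411,360))]
print(np.round(t,1)); 
for i in range(4):
    g=t[(i+1)%4]-t[i]; print(np.linalg.norm(g),np.degrees(np.arctan2(g[1],g[0])))
c=lambda x,y:(148+x/6,190+y/6)
s=[atz(d,c(*p),78)[:2] for p in((112,80),(241,87),(236,211),(107,205))]
for i in range(4):
    g=s[(i+1)%4]-s[i]; print("blk",np.linalg.norm(g),np.degrees(np.arctan2(g[1],g[0])))
print(np.mean(s,0))
s=[atz(d,c(*p),4)[:2] for p in((143,70),(290,77),(276,230),(136,222))]
for i in range(4):
    g=s[(i+1)%4]-s[i]; print("foot",np.linalg.norm(g),np.degrees(np.arctan2(g[1],g[0])))
print(np.mean(s,0))
E
```

```text
pick top [417.88827436 188.21302987 122.        ] (array([417.64266076, 189.44828076, 117.30826102]), np.float64(0.844526111619773))
head [ 480.20127574 -116.47761644   70.        ] (array([ 479.28031171, -116.65351251,   68.3001464 ]), np.float64(2.19773903120691))
bar [ 434.72588923 -112.11093256   52.        ]
[[ 532.2  -52.8]
 [ 505.2 -196.1]
 [ 352.7 -165.7]
 [ 379.   -22.6]]
145.8387774919038 -100.67572852639921
155.50782131635893 168.70765239083622
145.4688913741425 79.59519400403767
156.19208855572023 -11.153358435959506
blk 52.94827627676033 -92.98173636277221
blk 50.35039796529951 178.7730386282717
blk 52.66309768748401 87.54189085863828
blk 50.84098496195046 -0.9198571793751144
[418.19378944 187.43002014]
foot 65.54743842813895 -92.61337291585883
foot 67.70176306267209 175.7374202569369
foot 62.10334017747736 86.94521371345822
foot 67.21195599159425 -1.3367221011463812
[419.16920809 189.0877381 ]
```

```bash
python3 - <<'E'
from h import *
d=snap("wrist"); s=r.sense(); T=R.from_euler("xyz",s["tcp_rot"],degrees=True).as_matrix()
print(d["mtx"],d["D"],"eye in tool",T.T@(d["eye"]-s["tool_pos"]),"look in tool",T.T@d["R"]@[0,0,-1], "up",T.T@d["R"]@[0,1,0])
E
```

```text
[[308.65340571   0.         257.65847611]
 [  0.         308.65340571 192.79953519]
 [  0.           0.           1.        ]] [-0.03764944  0.          0.          0.          0.        ] eye in tool [  84.36026817   -0.48555847 -118.51616603] look in tool [-3.25865203e-01  2.44628061e-04  9.45416210e-01] up [9.45415922e-01 9.06476634e-04 3.25864869e-01]
```

Emit:
step_arm(
  targets=[
    [[20,-32,0,0,0,-0.109],[40,-64,0,0,0,-0.218],[60,-96,0,0,0,-0.327],[80,-128,0,0,0,-0.436],[100,-160,0,0,0,-0.545],[120,-192,0,0,0,-0.654],[140,-224,0,0,0,-0.763],[160,-256,0,0,0,-0.872],[180,-288,0,0,0,-0.981],[200,-320,0,0,0,-1.09],[220,-352,0,0,0,-1.199],[240,-384,0,0,0,-1.305]],
  ],
  fingers=0,
)

```text
time: 1.35
tool_pos: [418.4, 187.4, 253.6]
tcp_rot: [180.0, -0.0, 87.7]
ft_force: [0.4, 1.3, -0.2]
finger_gap: 42.8
grip_force: 0.0
```

```bash
python3 - <<'E'
from h import *
d=snap("wrist"); cv2.imwrite("pics/w1.png",cv2.resize(d["img"],(800,600),interpolation=cv2.INTER_CUBIC))
print(proj(d,[[418,188.5,122],[418,188.5,78]])*1.5625, r.sense()["joint_pos"])
np.save("w1.npy",d,allow_pickle=True)
E
```

```text
[[402.34392826 295.33175936]
 [402.35623065 273.51965946]] [ 17.13980201 -14.97581584 106.70977611  -0.23349144  88.17741382
  20.12455666]
```

View pics/w1.png

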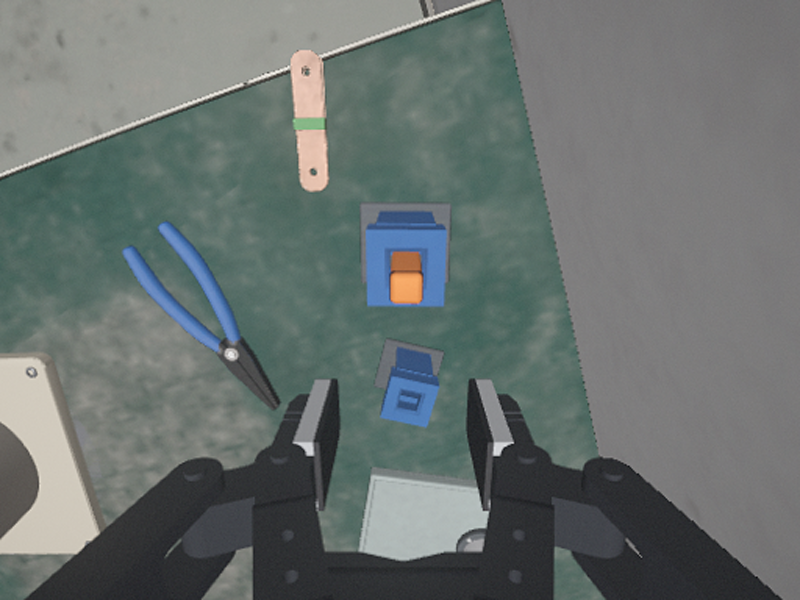

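Emit:
step_arm(
  targets=[
    [[1.7,1.5,-30,0,0,0],[1.7,1.5,-60,0,0,0],[1.7,1.5,-85,0,0,0],[1.7,1.5,-105,0,0,0],[1.7,1.5,-120,0,0,0],[1.7,1.5,-132,0,0,0],[1.7,1.5,-140,0,0,0],[1.7,1.5,-146,0,0,0],[1.7,1.5,-149,0,0,0],[1.7,1.5,-149,0,0,0]],
  ],
)

```text
time: 2.23
tool_pos: [419.5, 190.6, 104.3]
tcp_rot: [-180.0, 0.0, 88.0]
ft_force: [0.0, -0.5, 0.1]
finger_gap: 42.7
grip_force: 0.0
```

```bash
python3 - <<'E'
from h import *
d=snap("wrist"); s=r.sense();print(s["tool_pos"],s["tcp_rot"],s["finger_gap"])
print(proj(d,[[419.5,190.5,122],[418,188.5,122],[419.5,190.5,78]])*1.5625)
cv2.imwrite("pics/w2.png",cv2.resize(d["img"],(800,600),interpolation=cv2.INTER_CUBIC))
E
```

```text
[419.79768021 190.73018284 104.7776781 ] [ 1.79961613e+02 -1.31829635e-02  8.80008647e+01] 42.826188777503724
[[403.92415274 483.23210279]
 [398.36992634 489.70825307]
 [403.65790719 395.73007934]]
```

View pics/w2.png

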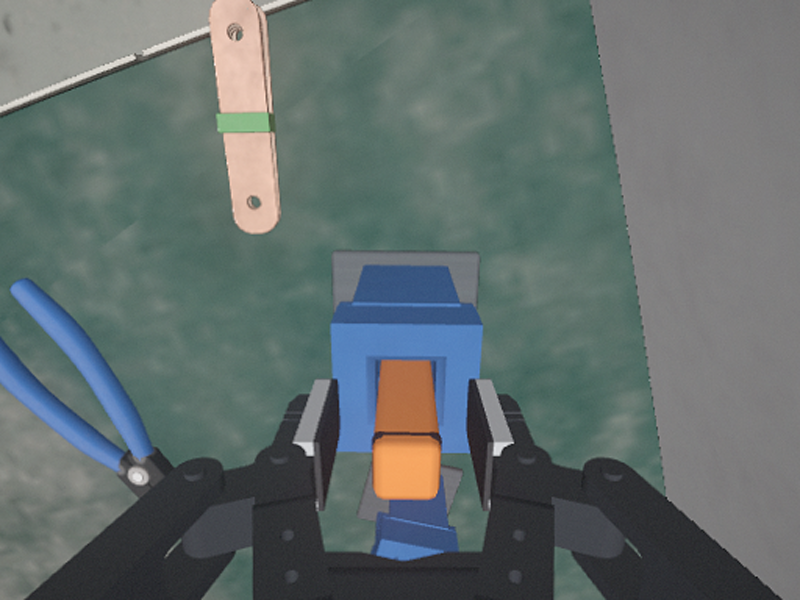

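The pick top is at (406,469), centred between the pads at (320) and (490) in x. I'll grip here.

Emit:
step_arm(
  targets=[
    [[0,1,0,0,0,0],[0,1,0,0,0,0],[0,1,0,0,0,0],[0,1,0,0,0,0],[0,1,0,0,0,0],[0,1,0,0,0,0],[0,1,0,0,0,0],[0,1,0,0,0,0]],
  ],
  fingers=1,
  newtons=100,
)

```text
time: 2.95
tool_pos: [420.2, 191.9, 105.4]
tcp_rot: [179.9, -0.0, 88.0]
ft_force: [-0.8, -0.5, 5.9]
finger_gap: 16.7
grip_force: 97.4
```

Emit:
step_arm(
  targets=[
    [[0,0,4,0,0,0],[0,0,12,0,0,0],[0,0,24,0,0,0],[0,0,38,0,0,0],[0,0,54,0,0,0],[0,0,70,0,0,0],[0,0,86,0,0,0],[0,0,98,0,0,0],[0,0,106,0,0,0],[0,0,110,0,0,0]],
  ],
)

```text
time: 3.78
tool_pos: [420.0, 191.8, 216.2]
tcp_rot: [179.9, -0.0, 88.0]
ft_force: [1.0, 0.9, -0.2]
finger_gap: 16.7
grip_force: 115.9
```

```bash
python3 - <<'E'
from h import *
e=snap("scene");d=snap("top"); s=r.sense();print(s["tool_pos"],s["tcp_rot"],s["finger_gap"],s["ft_force"])
p=s["tool_pos"]; q=proj(e,[p-[0,0,50]])[0];t=proj(d,[p-[0,0,50]])[0];print(q,t)
print(proj(e,[p+[dx,0,-92+z] for dx in(-11,0,11) for z in(0,48)]))
cv2.imwrite("pics/s2.png",np.hstack([crop(e,q[0],q[1]-2,66,100,6),crop(d,t[0],t[1],66,100,6)]))
E
```

```text
[419.75686081 191.67852224 215.0073048 ] [ 1.79938076e+02 -2.42165865e-02  8.79937852e+01] 16.4901503774664 [-0.59020096 -0.2283431   0.05738187]
[268.04146861 226.07159276] [165.36907132 212.08942883]
[[274.07311839 244.72463511]
 [274.16085085 223.2478682 ]
 [268.1427037  244.77867826]
 [268.02628279 223.30628774]
 [262.21355166 244.83104648]
 [261.89306652 223.36370251]]
crop origin 235 174 scale 6
crop origin 132 162 scale 6
```

View pics/s2.png

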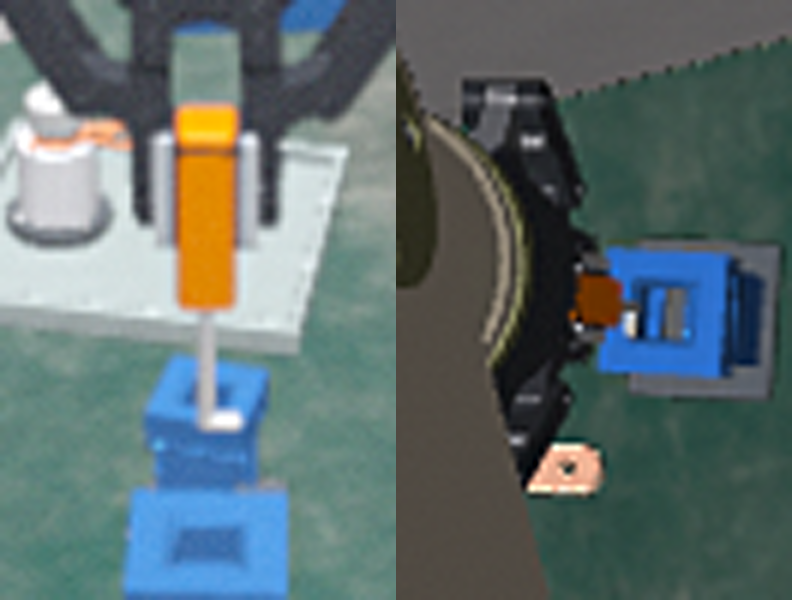

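The toe is at scene crop (241,423) with the rod at (206,428), so it points along world -x as wanted. I'll carry it above the eye.

Emit:
step_arm(
  targets=[
    [[1,-10,0,0,0,0],[3,-34,0,0,0,-0.005],[6,-66,0,0,0,-0.01],[9,-100,0,0,0,-0.017],[13,-134,0,0,0,-0.024],[16,-168,0,0,0,-0.03],[20,-202,0,0,0,-0.036],[23,-234,-5,0,0,-0.042],[26,-262,-12,0,0,-0.047],[29,-284,-20,0,0,-0.05],[30.5,-298,-24,0,0,-0.052],[31,-305,-25,0,0,-0.052]],
  ],
)

```text
time: 4.88
tool_pos: [448.9, -115.5, 187.1]
tcp_rot: [-179.8, -0.0, 84.9]
ft_force: [0.7, 0.3, -0.4]
finger_gap: 16.9
grip_force: 115.9
```

Emit:
step_arm(
  targets=[
    [[0,0,-6,0,0,0],[0,0,-12,0,0,0],[0,0,-16,0,0,0],[0,0,-19,0,0,0],[0,0,-20,0,0,0],[0,0,-20,0,0,0]],
  ],
)

```text
time: 5.38
tool_pos: [450.3, -112.7, 169.0]
tcp_rot: [-180.0, -0.0, 85.1]
ft_force: [-0.2, -0.7, -0.4]
finger_gap: 16.5
grip_force: 115.9
```

```bash
python3 - <<'E'
from h import *
w=snap("wrist"); e=snap("scene"); d=snap("top"); s=r.sense();p=s["tool_pos"];print(p,s["tcp_rot"],s["finger_gap"],s["ft_force"])
hk=p-[0,0,92.7]; q=proj(w,[hk])[0]; q2=proj(e,[hk])[0];q3=proj(d,[hk])[0];print(q,q2,q3)
np.save("w3.npy",{"w":w,"e":e,"d":d},allow_pickle=True)
cv2.imwrite("pics/w3.png",np.hstack([crop(w,q[0],q[1],66,100,6),crop(e,q2[0],q2[1],66,100,6)]))
E
```

```text
[ 450.69983531 -113.18687994  169.67272618] [1.79964636e+02 8.12713480e-03 8.50489533e+01] 16.66895639262286 [-0.81639214 -0.26690066 -1.69223992]
[258.80199257 207.92926888] [254.76287033 187.31335149] [300.26580706 201.21179917]
crop origin 225 157 scale 6
crop origin 221 137 scale 6
```

View pics/w3.png

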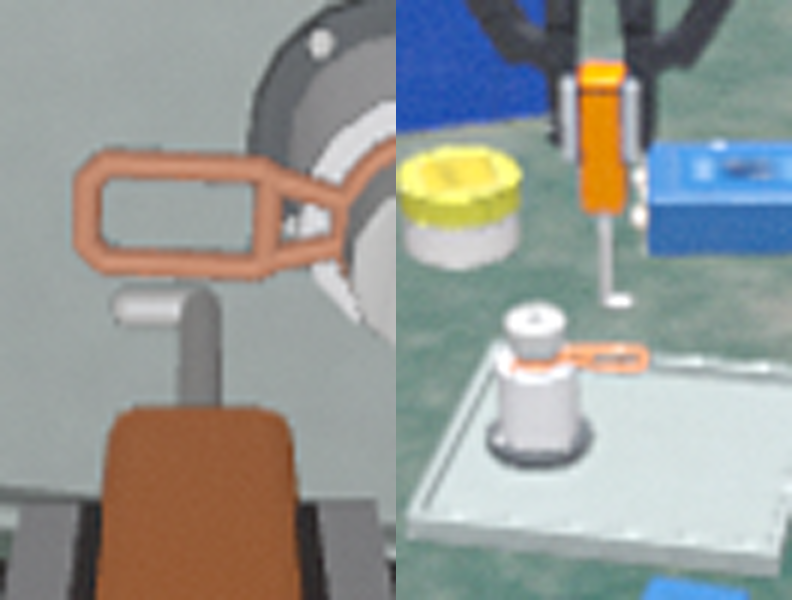

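The wrist crop shows the eye opening at x 103–253, y 180–255. The toe runs from (113,306) to the rod at (199,306), on the near side of the eye and above it.

```bash
python3 - <<'E'
from h import *
D=np.load("w3.npy",allow_pickle=True).item(); w,e=D["w"],D["e"]
c=lambda x,y:(225+x/6,157+y/6)
P=lambda x,y,z:atz(w,c(x,y),z)[:2]
hk=169.67-92.7
print("toe tip",P(113,306,hk+2.5),"rod",P(199,306,hk+2.5))
op=np.array([P(*q,53) for q in((103,180),(253,184),(253,252),(103,248))]);print("opening",op.round(1),op.mean(0))
for a,b in(((103,150),(260,158)),((103,180),(250,184)),((103,248),(250,252)),((100,272),(265,278))):
    g=P(*a,53)-P(*b,53);print(np.degrees(np.arctan2(g[1],g[0])))
print("outer bar out",P(74,212,53),"head",)
E
```

```text
toe tip [ 439.94979832 -111.31219683] rod [ 450.31469089 -112.20625737]
opening [[ 438.2 -103.7]
 [ 458.1 -106. ]
 [ 457.4 -115.6]
 [ 437.2 -113.3]] [ 447.72959662 -109.62176194]
172.00756685593825
173.4211959495814
173.40446484272752
172.83727792224502
outer bar out [ 433.89846195 -107.82706406] head
```

Emit:
step_arm(
  targets=[
    [[1.6,2.1,0,0,0,-0.037],[1.6,2.1,-5,0,0,-0.037],[1.6,2.1,-10,0,0,-0.037],[1.6,2.1,-14,0,0,-0.037],[1.6,2.1,-17,0,0,-0.037],[1.6,2.1,-19,0,0,-0.037],[1.6,2.1,-21,0,0,-0.037],[1.6,2.1,-23,0,0,-0.037],[1.6,2.1,-24,0,0,-0.037],[1.6,2.1,-25,0,0,-0.037],[1.6,2.1,-26,0,0,-0.037]],
  ],
)

```text
time: 6.45
tool_pos: [452.1, -111.4, 143.3]
tcp_rot: [180.0, 0.0, 82.9]
ft_force: [0.5, -0.8, -0.5]
finger_gap: 16.8
grip_force: 115.9
```

```bash
python3 - <<'E'
from h import *
w=snap("wrist"); e=snap("scene"); s=r.sense();p=s["tool_pos"];print(p,s["tcp_rot"],s["ft_force"],s["wrist_torque"])
hk=p-[0,0,92.7]; q=proj(w,[hk])[0]; q2=proj(e,[hk])[0];print(q,q2)
cv2.imwrite("pics/w4.png",np.hstack([crop(w,q[0],q[1],66,100,6),crop(e,q2[0],q2[1],66,100,6)]))
E
```

```text
[ 452.02521748 -111.29346112  143.19395153] [-1.79995369e+02 -1.69854631e-03  8.29004255e+01] [-0.3706375  -0.30647878 -0.80089993] [-0.01162113  0.02769325 -0.04378903]
[257.97274092 206.80774863] [254.45859075 196.59032731]
crop origin 224 156 scale 6
crop origin 221 146 scale 6
```

View pics/w4.png

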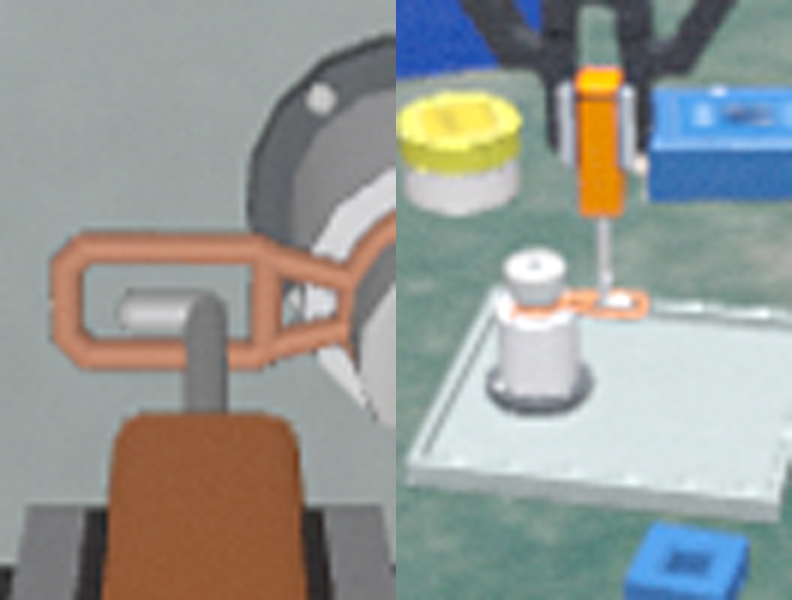

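The toe sits inside the opening, slightly toward the near side. I'll lower it under the frame and approach the outer bar.

Emit:
step_arm(
  targets=[
    [[0,0.7,-2,0,0,0],[0,0.7,-4,0,0,0],[0,0.7,-6,0,0,0],[0,0.7,-8,0,0,0],[0,0.7,-8,0,0,0],[-2,0.9,-8,0,0,0],[-4,1.2,-8,0,0,0],[-6,1.4,-8,0,0,0],[-8,1.7,-8,0,0,0],[-9,1.8,-8,0,0,0],[-9.5,1.9,-8,0,0,0],[-10,1.9,-8,0,0,0]],
  ],
)

```text
time: 7.55
tool_pos: [442.0, -109.4, 135.4]
tcp_rot: [180.0, 0.0, 82.9]
ft_force: [-0.6, -0.6, -1.1]
finger_gap: 16.6
grip_force: 115.9
```

Emit:
step_arm(
  targets=[
    [[-0.5,0.06,0,0,0,0],[-1,0.12,0,0,0,0],[-1.5,0.18,0,0,0,0],[-2,0.25,0,0,0,0],[-2.5,0.3,0,0,0,0],[-3,0.36,0,0,0,0],[-3.5,0.42,0,0,0,0],[-4,0.5,0,0,0,0],[-4.5,0.55,0,0,0,0],[-5,0.6,0,0,0,0]],
  ],
)

```text
time: 8.38
tool_pos: [438.2, -109.1, 136.0]
tcp_rot: [179.8, 0.0, 82.9]
ft_force: [7.1, -0.8, -1.2]
finger_gap: 17.1
grip_force: 115.7
```

Emit:
step_arm(
  targets=[
    [[-0.5,0.06,0,0,0,0],[-1,0.12,0,0,0,0],[-1.5,0.18,0,0,0,0],[-2,0.25,0,0,0,0],[-2.5,0.3,0,0,0,0],[-3,0.36,0,0,0,0]],
  ],
)

```text
time: 8.88
tool_pos: [437.0, -109.1, 137.1]
tcp_rot: [179.6, 0.0, 82.9]
ft_force: [12.2, -2.5, -1.5]
finger_gap: 16.2
grip_force: 115.6
```

Emit:
step_arm(
  targets=[
    [[-0.4,0.05,0,0,0,0],[-0.8,0.1,0,0,0,0],[-1.2,0.15,0,0,0,0],[-1.6,0.2,0,0,0,0],[-2,0.25,0,0,0,0],[-2.4,0.3,0,0,0,0]],
  ],
)

```text
time: 9.38
tool_pos: [435.0, -109.0, 137.4]
tcp_rot: [179.5, 0.1, 82.9]
ft_force: [12.2, -1.8, -1.2]
finger_gap: 16.9
grip_force: 115.6
```

Emit:
step_arm(
  targets=[
    [[-0.4,0.05,0,0,0,0],[-0.8,0.1,0,0,0,0],[-1.2,0.15,0,0,0,0],[-1.6,0.2,0,0,0,0],[-2,0.25,0,0,0,0],[-2.4,0.3,0,0,0,0]],
  ],
)

```text
time: 9.88
tool_pos: [431.3, -108.3, 136.7]
tcp_rot: [179.7, 0.0, 82.9]
ft_force: [7.1, -1.6, -0.5]
finger_gap: 16.6
grip_force: 116.0
```

Emit:
step_arm(
  targets=[
    [[-0.5,0.06,0,0,0,0],[-1,0.12,0,0,0,0],[-1.5,0.18,0,0,0,0],[-2,0.25,0,0,0,0],[-2.5,0.3,0,0,0,0],[-3,0.36,0,0,0,0],[-3.5,0.42,0,0,0,0],[-4,0.5,0,0,0,0]],
  ],
)

```text
time: 10.55
tool_pos: [424.8, -107.3, 135.0]
tcp_rot: [-179.9, -0.0, 82.9]
ft_force: [0.7, 0.2, -1.1]
finger_gap: 16.3
grip_force: 115.9
```

```bash
python3 - <<'E'
from h import *
w=snap("wrist"); e=snap("scene"); s=r.sense();p=s["tool_pos"];print(p,s["tcp_rot"],s["ft_force"],s["wrist_torque"])
hk=p-[0,0,92.7]; q=proj(w,[hk])[0]; q2=proj(e,[hk])[0];print(q,q2)
cv2.imwrite("pics/w5.png",np.hstack([crop(w,q[0]+8,q[1],66,100,6),crop(e,q2[0]-6,q2[1],66,100,6)]))
E
```

```text
[ 424.94606053 -107.28354681  135.1069326 ] [-1.79963968e+02 -5.94976405e-03  8.28953957e+01] [ 0.6364029   0.30005613 -0.47730852] [-0.026741    0.00511765  0.00049437]
[258.4862074  207.05137811] [264.90882274 199.94900024]
crop origin 233 157 scale 6
crop origin 225 149 scale 6
```

View pics/w5.png

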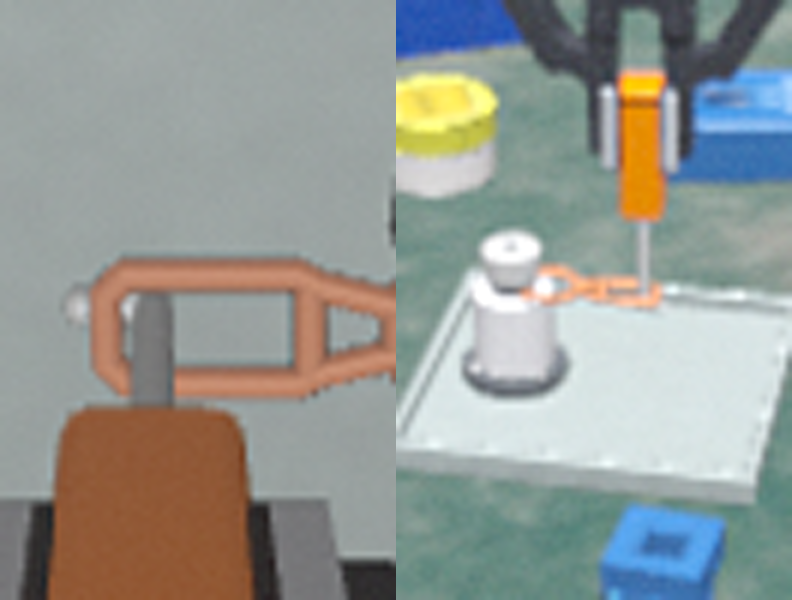

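The wrist crop shows the ring off the groove with the eye hooked, the bar at x≈107 and the toe tip showing at (75,305). The scene crop shows the C resting on the boss edge. I'll draw it outward, then lay it down.

Emit:
step_arm(
  targets=[
    [[-2,0.25,0,0,0,0],[-4,0.5,0,0,0,0],[-6,0.7,0,0,0,0],[-8,1,0,0,0,0],[-10,1.2,0,0,0,0],[-12,1.5,0,0,0,0],[-14,1.7,0,0,0,0],[-16,2,0,0,0,0],[-18,2.2,0,0,0,0],[-20,2.5,0,0,0,0],[-22,2.7,0,0,0,0],[-24,3,0,0,0,0]],
  ],
)

```text
time: 11.65
tool_pos: [401.1, -104.4, 135.3]
tcp_rot: [180.0, 0.0, 82.9]
ft_force: [0.1, -1.0, -0.8]
finger_gap: 16.6
grip_force: 116.0
```

Emit:
step_arm(
  targets=[
    [[-1,0.1,-2,0,0,0],[-2,0.2,-4,0,0,0],[-3,0.4,-7,0,0,0],[-4,0.5,-10,0,0,0],[-5,0.6,-13,0,0,0],[-6,0.7,-16,0,0,0],[-7,0.9,-19,0,0,0],[-9,1.1,-22,0,0,0],[-10,1.2,-25,0,0,0],[-12,1.5,-28,0,0,0],[-14,1.7,-30,0,0,0],[-14,1.7,-31,0,0,0]],
  ],
)

```text
time: 12.65
tool_pos: [386.7, -102.5, 103.8]
tcp_rot: [-180.0, -0.0, 82.9]
ft_force: [-0.7, -0.6, 0.0]
finger_gap: 16.8
grip_force: 116.0
```

```bash
python3 - <<'E'
from h import *
w=snap("wrist"); e=snap("scene"); s=r.sense();p=s["tool_pos"];print(p,s["tcp_rot"],s["ft_force"],s["wrist_torque"])
hk=p-[0,0,92.7]; q=proj(w,[hk])[0]; q2=proj(e,[hk])[0];print(q,q2)
cv2.imwrite("pics/w6.png",np.hstack([crop(w,q[0]+8,q[1],66,100,6),crop(e,q2[0]-6,q2[1],66,100,6)]))
E
```

```text
[ 387.08499443 -102.62981987  104.12316146] [-1.79987206e+02 -3.79612894e-03  8.28904910e+01] [-0.52639721 -1.16722069 -0.47631206] [-0.01136544  0.00924152 -0.01494312]
[258.83666176 207.23044329] [279.41979708 210.84379061]
crop origin 233 157 scale 6
crop origin 240 160 scale 6
```

```bash
cat >> h.py <<'E'
def copper(d,z,box):
    P=proj(d,[[x,y,z] for x in box[:2] for y in box[2:]]);u0,v0=P.min(0).astype(int);u1,v1=P.max(0).astype(int)
    u0,v0=max(u0,0),max(v0,0);h=cv2.cvtColor(d["img"],cv2.COLOR_BGR2HSV)[v0:v1,u0:u1]
    m=cv2.inRange(h,(4,60,110),(16,190,255));return m,u0,v0
def art(m):
    for r_ in m: print("".join(".#"[int(x>0)] for x in r_))
E
python3 - <<'E'
from h import *
w=snap("wrist"); s=r.sense()
m,u,v=copper(w,8,(365,480,-140,-70)); print(u,v,m.shape); art(cv2.resize(m,None,fx=.5,fy=.5,interpolation=cv2.INTER_AREA)>90)
E
```

```text
221 147 (105, 162)
.................................................................................
.................................................................................
.................................................................................
.................................................................................
.................................................................................
.................................................................................
.................................................................................
.................................................................................
.................................................................................
.................................................................................
.................................................................................
.................................................................................
.................................................................................
...............
[... 2482 characters left out ...]
............................................
..........#################......................................................
..........#################......................................................
..........#################......................................................
..........#################......................................................
..........#################......................................................
..........#################......................................................
..........#################......................................................
..........#################......................................................
```

Emit:
step_arm(
  targets=[
    [[0,0,-1,0,0,0],[0,0,-2,0,0,0],[0,0,-3,0,0,0],[0,0,-3.5,0,0,0],[0,0,-4,0,0,0],[0,0,-4,0,0,0]],
  ],
)

```text
time: 13.3
tool_pos: [387.8, -102.9, 100.6]
tcp_rot: [179.9, 0.0, 82.9]
ft_force: [2.7, 0.4, 2.1]
finger_gap: 16.8
grip_force: 116.2
```

Emit:
step_arm(
  targets=[
    [[2,-0.25,0,0,0,0],[4,-0.5,0,0,0,0],[6,-0.7,0,0,0,0],[8,-1,0,0,0,0],[10,-1.2,0,0,0,0],[11,-1.3,0,0,0,0],[12,-1.5,0,0,0,0],[12,-1.5,0,0,0,0]],
  ],
)

```text
time: 13.97
tool_pos: [399.3, -104.2, 100.2]
tcp_rot: [-180.0, -0.0, 82.9]
ft_force: [-0.3, 0.2, -0.6]
finger_gap: 16.5
grip_force: 116.0
```

```bash
python3 - <<'E'
from h import *
w=snap("wrist"); s=r.sense(); print(s["tool_pos"],s["ft_force"])
cv2.imwrite("pics/w7.png",w["img"])
print(proj(w,[s["tool_pos"]-[0,0,92.7]]))
m,u,v=copper(w,8,(365,480,-140,-70)); print(u,v,m.shape); art(cv2.resize(m,None,fx=.5,fy=.5,interpolation=cv2.INTER_AREA)[18:]>90)
E
```

```text
[ 399.25005948 -104.13168875  100.21440041] [-0.11709168 -0.25770503  0.03989522]
[[258.07008896 206.94399581]]
203 148 (106, 165)
..................................................................................
..................................................................................
..................................................................................
..................................................................................
..................................................................................
................###...............................................................
..............###########.........................................................
.............#################.............####...................................
.............###...#############........#########...#.............................
.............###.........#########.....###########.###............................
............####.............#######..#####....#######............................
............###..............############........####...
[... 1235 characters left out ...]
....................................
...................#################..............................................
...................#################..............................................
...................#################..............................................
...................#################..............................................
...................#################..............................................
...................#################..............................................
...................#################..............................................
...................#################..............................................
```

Emit:
step_arm(
  targets=[
    [[-0.5,-0.3,0,0,0,-0.05],[-1,-0.5,0,0,0,-0.1],[-1,-0.5,2,0,0,-0.1],[-1,-0.5,5,0,0,-0.1],[-1,-0.5,8,0,0,-0.1],[-1,-0.5,11,0,0,-0.1],[-1,-0.5,14,0,0,-0.1],[-1,-0.5,18,0,0,-0.1],[-1,-0.5,22,0,0,-0.1]],
  ],
)

```text
time: 14.77
tool_pos: [398.3, -104.7, 122.7]
tcp_rot: [180.0, 0.0, 77.2]
ft_force: [-0.2, 0.7, -0.2]
finger_gap: 16.8
grip_force: 115.9
```

```bash
python3 - <<'E'
from h import *
w=snap("wrist"); s=r.sense(); print(s["tool_pos"],s["ft_force"])
m,u,v=copper(w,8,(365,480,-140,-70)); print(u,v,m.shape); art(cv2.resize(m,None,fx=.5,fy=.5,interpolation=cv2.INTER_AREA)[10:]>90)
E
```

```text
[ 398.77212888 -104.8632369   123.6320627 ] [ 0.78875138 -0.06963651  0.16504575]
206 131 (112, 158)
...............................................................................
...............................................................................
...............................................................................
...............................................................................
...............................................................................
...............................................................................
...............................................................................
...............................................................................
...............................................................................
...............................................................................
...............................................................................
...............................................................................
.......................................
[... 1980 characters left out ...]
.#############..............................................
...................###############.............................................
..................################.............................................
..................################.............................................
..................################.............................................
..................################.............................................
..................#################............................................
..................################.............................................
..................################.............................................
```

The ring lies on the tray floor and the hook is free. I'm carrying the pick back above the stand.

Emit:
step_arm(
  targets=[
    [[0,0,10,0,0,0],[0,0,30,0,0,0.01],[0,4,50,0,0,0.03],[1,16,68,0,0,0.05],[3,38,82,0,0,0.07],[5,64,90,0,0,0.09],[7,94,92,0,0,0.11],[9,126,92,0,0,0.13],[11,158,92,0,0,0.15],[13,190,92,0,0,0.17],[15,220,92,0,0,0.18],[17,246,92,0,0,0.189]],
  ],
)

```text
time: 15.82
tool_pos: [415.0, 143.4, 215.1]
tcp_rot: [180.0, -0.0, 88.1]
ft_force: [0.8, -1.0, -0.0]
finger_gap: 16.5
grip_force: 116.0
```

Emit:
step_arm(
  targets=[
    [[2,20,0,0,0,0],[3,34,0,0,0,0],[4,44,0,0,0,0],[4.2,49,0,0,0,0],[4.2,50.2,0,0,0,0],[4.2,50.2,0,0,0,0],[4.2,50.2,0,0,0,0],[4.2,50.2,0,0,0,0]],
  ],
)

```text
time: 16.48
tool_pos: [419.5, 190.8, 214.3]
tcp_rot: [180.0, 0.0, 87.9]
ft_force: [1.1, -0.2, -0.9]
finger_gap: 16.8
grip_force: 116.0
```

```bash
python3 - <<'E'
from h import *
e=snap("scene"); s=r.sense(); print(s["tool_pos"],s["tcp_rot"],s["ft_force"])
old=cv2.imread("pics/s2.png")[:,:396]; now=crop(e,235+33,174+50,66,100,6)
cv2.imwrite("pics/s3.png",np.hstack([old,now]))
for n,(y0,y1,x0,x1) in {"hook":(390,440,190,250),"rod":(320,360,190,225),"handle":(250,315,165,250),"top":(95,160,165,250),"pads":(140,240,150,175)}.items():
    t=old[y0:y1,x0:x1];reg=now[y0-40:y1+40,x0-40:x1+40];_,b,_,l=cv2.minMaxLoc(cv2.matchTemplate(reg,t,cv2.TM_CCOEFF_NORMED));print(n,b,l[0]-40,l[1]-40)
E
```

```text
[419.53907641 190.81436688 214.32105966] [1.79998039e+02 9.14087230e-03 8.79335890e+01] [-0.3905577   0.00312644 -0.75726715]
crop origin 235 174 scale 6
hook 0.9831944704055786 2 2
rod 0.9672766923904419 1 0
handle 0.9952100515365601 1 3
top 0.9833043217658997 1 4
pads 0.9486515522003174 2 5
```

Emit:
step_arm(
  targets=[
    [[0,0,-10,0,0,0],[0,0,-22,0,0,0],[0,0,-34,0,0,0],[0,0,-42,0,0,0],[0,0,-49,0,0,0],[0,0,-56,0,0,0],[0,0,-63,0,0,0],[0,0,-70,0,0,0],[0,0,-76,0,0,0],[0,0,-82,0,0,0],[0,0,-86,0,0,0],[0,0,-88,0,0,0]],
  ],
)

```text
time: 17.53
tool_pos: [418.8, 191.4, 125.2]
tcp_rot: [-179.9, 0.0, 88.0]
ft_force: [-0.2, -0.2, 0.1]
finger_gap: 16.4
grip_force: 116.0
```

Emit:
step_arm(
  targets=[
    [[0,0,-2,0,0,0],[0,0,-4,0,0,0],[0,0,-6,0,0,0],[0,0,-8,0,0,0],[0,0,-10,0,0,0],[0,0,-12,0,0,0],[0,0,-14,0,0,0],[0,0,-16,0,0,0],[0,0,-18,0,0,0],[0,0,-20,0,0,0],[0,0,-21,0,0,0],[0,0,-22,0,0,0]],
  ],
)

```text
time: 18.53
tool_pos: [419.5, 191.6, 105.3]
tcp_rot: [-180.0, 0.0, 88.0]
ft_force: [-8.9, -3.4, 20.8]
finger_gap: 16.5
grip_force: 118.8
```

Emit:
step_arm(
  targets=[
    [[0,0,0.7,0,0,0],[0,0,0.7,0,0,0],[0,0,0.7,0,0,0]],
  ],
)

```text
time: 18.78
tool_pos: [419.7, 191.6, 105.4]
tcp_rot: [180.0, -0.0, 88.0]
ft_force: [-0.8, -0.5, 5.0]
finger_gap: 16.1
grip_force: 116.3
```

Emit:
step_arm(
  targets=[
    [[0,0,0,0,0,0],[0,0,0,0,0,0],[0,0,0,0,0,0],[0,0,0,0,0,0],[0,0,0,0,0,0],[0,0,0,0,0,0],[0,0,0,0,0,0]],
  ],
  fingers=0,
  newtons=20,
)

```text
time: 19.37
tool_pos: [419.4, 191.5, 104.9]
tcp_rot: [-180.0, 0.0, 88.0]
ft_force: [0.2, 0.4, 0.2]
finger_gap: 42.4
grip_force: 0.0
```

Emit:
step_arm(
  targets=[
    [[0,0,5,0,0,0],[0,0,20,0,0,0],[0,0,45,0,0,0],[0,0,75,0,0,0],[0,0,105,0,0,0],[0,0,130,0,0,0],[0,0,145,0,0,0],[0,0,149,0,0,0],[0,0,149,0,0,0]],
  ],
)

```text
time: 20.12
tool_pos: [420.2, 191.8, 255.6]
tcp_rot: [179.8, -0.1, 88.0]
ft_force: [-0.6, -0.1, -0.2]
finger_gap: 42.9
grip_force: 0.0
```

```bash
python3 - <<'E'
from h import *
e=snap("scene");d=snap("top");w=snap("wrist"); s=r.sense(); print(s["tool_pos"],s["finger_gap"],s["ft_force"])
m1=cv2.imread("pics/m1.png")
now=crop(e,270,270,99,75,4); ax=crop(e,250,210,99,75,4); old=m1[300:600,:396]
a=np.vstack([np.hstack([old,now]),np.hstack([crop(d,305,215,66,50,6),ax])]); cv2.imwrite("pics/m2.png",a)
t=old[40:150,170:225];_,b,_,l=cv2.minMaxLoc(cv2.matchTemplate(now,t,cv2.TM_CCOEFF_NORMED));print(b,l[0]-170,l[1]-40)
E
```

```text
[418.702612   191.27509703 252.2804287 ] 42.15636015732909 [ 0.27112313  0.8419863  -0.12217886]
crop origin 220 232 scale 4
crop origin 200 172 scale 4
crop origin 272 190 scale 6
0.9915429353713989 2 0
```

View pics/m2.png

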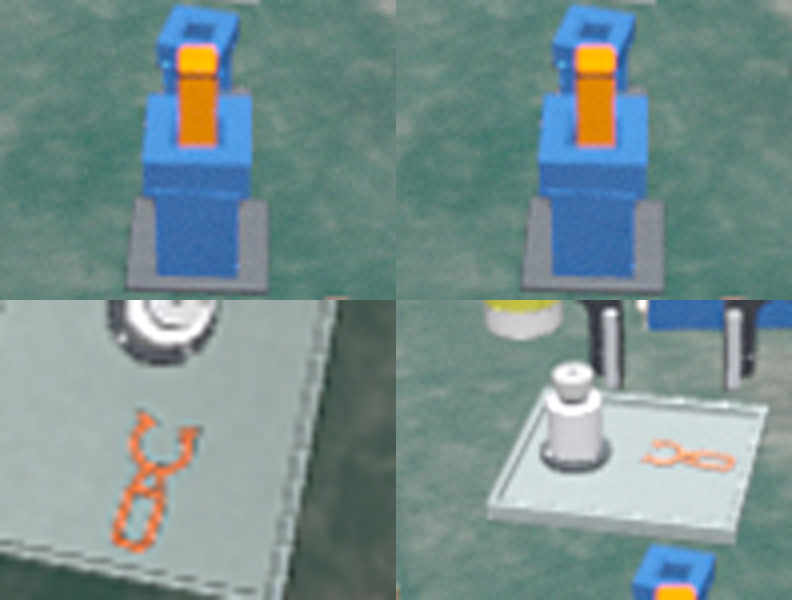

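The "now" crop (right) matches the original (left), so the pick is home. In the lower crops the ring lies flat in the tray, clear of the axle. The bystanders weren't touched.

```bash
python3 -c "
from bench import r
print(r.hand_in())"
```

```text
the job is handed in; nothing more can be done
None
```

The ring is out of its groove and lying in the grey service tray, the pick is back home in its stand hook down, the bystanders were left alone, and the job was handed in at about 20 s.

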